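# Index the pulley on the rotary table and swing the lock lever over

### The job

Push the turntable's dial round with the fingertips against its upright tab, without gripping or lifting anything or touching the pulley, until the black index line on the dial lines up with the tip of the pointer on the surrounding scale ring. Then push the lock lever beside the dial all the way over to its other stop, the dial staying lined up. Leave the pointer where it is set and do not disturb the bolt, nut, weight and tin standing around.

Things in the scene. Friction and masses are not known exactly. Their poses are not given: they have to be found in the camera images.
- rotary_base: fixed grey base of a rotary indexing table: a disc 220 mm across and 30 mm high with white scale lines every 10 degrees on its rim, and a 75 mm wide, 26 mm high ear towards +y (to y = +180 mm) that carries the lock lever. Origin at the centre of the disc's underside, on the dial's axis; x, y, z of the base frame are used below, z up.
- dial_center (a point): centre of the dial's top face, on its vertical axis. The dial is a plain aluminium disc 164 mm across, its top 38 mm above the worktop; a silvery stepped pulley (50 mm across, 35 mm tall) is fixed on its centre. The dial rests on its spindle by its weight (about 0.6 kg) and would come up if lifted.
- dial (a joint): angle of the dial in rad, counter-clockwise from above; at 0 its index line points along the base's +x and its push tab lies at -x. Turns both ways, stays where left, needs about 2 N at the tab. Starts between -1.1 and -0.3.
- index_tip (a point): point 84 mm from the dial's axis, in line with the black index line (34 mm long, 4 mm wide, on the dial's top, ending at the rim).
- pointer (a joint): angle of the set pointer in rad, counter-clockwise from above, 0 along the base's +x; the dial is lined up when joint dial equals it. Set between 0.3 and 1.1; leave it alone (stiff).
- pointer_tip (a point): point 84 mm from the dial's axis, at the tip of the set pointer: a dark steel rider 20 mm wide with a pointed end towards the dial and a white centre line, on the scale ring, top 38 mm above the worktop.
- dial_tab_center (a point): middle of the dial's upright push tab, on the opposite side of the dial from the index line, 62 mm from the axis, 56 mm above the worktop. The tab is 26 mm long radially, 14 mm thick round the dial, and stands from the dial's top (38 mm) to 74 mm above the worktop.
- pulley: the silvery stepped pulley fixed on the middle of the dial, 50 mm across, from 38 to 73 mm above the worktop; origin at the centre of its underside. It is the workpiece: do not touch it.
- dial_tab_rear: half of the upright push tab on the dial (black plastic, each half 7 mm thick); origin at the middle of its foot. The half on the counter-clockwise side; push it to turn the dial clockwise. Pushing both halves at once counts as gripping.
- dial_tab_front: half of the upright push tab on the dial (black plastic, each half 7 mm thick); origin at the middle of its foot. The half on the clockwise side; push it to turn the dial counter-clockwise.
- lever (a joint): angle of the lock lever in rad, clockwise from above: 0 at the open stop (arm pointing midway between the base's -x and +y), 1.4 at the locked stop. Starts between 0 and 0.25, stays where left, needs about 2 N at its tab.
- lever_pivot (a point): the lever's vertical pivot axis, 38 mm above the worktop, at x = +20, y = +140 mm of the base.
- lever_tab_center (a point): middle of the upright push tab at the lever's end, 50 mm from the pivot, 56 mm above the worktop; the tab is 22 mm long along the arm, 14 mm thick across it, from 38 to 74 mm above the worktop.
- lever_tab_front: half of the upright push tab on the lever (black plastic, each half 7 mm thick); origin at the middle of its foot. The half to push for swinging the lever over to locked (clockwise). Pushing both halves at once counts as gripping.
- lever_tab_rear: half of the upright push tab on the lever (black plastic, each half 7 mm thick); origin at the middle of its foot. The other half, leading when the lever swings to locked.
- bolt: loose steel M16 bolt standing on its head, 52 mm tall, on the worktop on the base's -y side; origin at its foot. Leave alone.
- nut: loose steel nut, 28 mm wide, 13 mm high, on the base's -y side; origin at its foot. Leave alone.
- weight: loose brass-coloured knobbed weight, 29 mm across, 44 mm tall, beyond the base (+x); origin at its foot. Leave alone.
- tin: loose round grease tin, 66 mm across, 52 mm high, beyond the base's ear; origin at its foot. Leave alone.

How it is judged:
By the outcome, as a careful person would: the job done as asked, in the order asked, and still so for the second after the job is handed in, with the robot touching nothing.
It also fails if it takes over 54 s, if anything falls off the work surface, if the arm or the gripper's body presses on something with over 40 N, if the wrist force passes 120 N, or if a joint passes its speed limit or range.

### The arm

A 6-joint arm with a two-finger parallel gripper is mounted at the origin on a cart in front of the work surface, level with it; the furniture and walls round the work are solid. World frame = base frame: x ahead of the robot, y to its left, z up, the work surface at z = 0. Lengths are in m, angles in rad, forces in N, time in s.
With the tool pointing down it reaches from about 0.375 to 0.9 m from the base axis. Payload 3.1 kg.
Tool frame: the origin (TCP) lies on the centre line of the jaws, within the pads' length; the fingertips stand robot.tip_reach ahead of it and the grasp point (between the pads) lies 8 mm behind it (robot.tip_reach is the distance from the TCP to the fingertips, in m); z points along the fingers, y is the line along which they close (so a half turn about z gives the same grasp; the last joint's range is limited). The gripper opens to 87 mm and grips with 3 to 60 N. Pads are 19 mm wide; open, the fingers measure 117 mm over their backs; the gripper's body (75 mm by 190 mm) begins 51 mm behind the grasp point.
Start: joints at [-1.417, 0.527, 1.433, -0, 1.181, -0.178], TCP at [0.204, -0.591, 0.234] pointing down, gripper open.
Joint ranges: [-3.08, 3.08], [-0.75, 2.2], [0.22, 2.44], [-1.43, 4.57], [0, 2.65], [-2.85, 2.85]. Speed limits (rad/s): [2.79, 2.79, 3.14, 3.14, 3.14, 3.14].

### API

Orientations are given as a unit quaternion [x, y, z, w].
In Python, from rig import robot gives the robot as it stands.
- The arm moves only by the tool jog_arm, never from a script. Its argument "motion" is one flat list of numbers, 7 for each row, row after row: the shift along the tool's x, y, z scaled (see below), then the turn, a rotation vector about the tool's x, y, z scaled (see below), then the gripper's target within -1 to 1 (shut at 1, half-way at 0, fully open at -1). In form: [x, y, z, rx, ry, rz, hand, x, y, z, rx, ry, rz, hand, ...]. A call has 1 to 12 rows; each row shifts and turns the commanded pose from where the row before left it, along the tool's axes as they then stand; what a row does not reach is not made up. The controller multiplies each number of a shift by 4 cm and each number of a turn by 4 degrees. A row lasts 1/8 s, in which the tool goes at most 62.5 mm and 10.7 degrees, less where a joint would pass 70% of its speed; a pose out of reach is approached as far as the arm can. A call with a number of a shift or a turn outside -1 to 1 is refused whole. A call with a gripper value outside its range is refused whole. The fingers move at their own pace and stop on an object; "grip_force" is the grip in N (left out, the last holds). Time passes only in rows, so rows that do not move let the fingers close. It gives the time, the measured TCP pose, the force, the opening and the grip force at its end, in the units of the state.
- robot.get_obs(): the state, without advancing time (a new reading comes with each control period).
- robot.camera(name): name is "side" or "top" or "wrist"; returns the picture (384x512x3 uint8, blue, green, red); there is no depth.
- robot.calibration(name): a dict with "fx", "fy", "cx", "cy" (pixels), "dist_coeffs" ([k1, k2, p1, p2, k3] as OpenCV has them; the pictures are not rectified), "R" (3x3) and "t" (3): a world point X has camera coordinates R X + t; the wrist camera has in their place "T_tool_cam" (4x4, takes a point from camera to tool coordinates, whose origin is the TCP and whose axes are the flange's). Camera axes: x right, y down, z forward; pixel columns grow to the right and rows downward; lengths in m; the calibration is good to about 2 mm. A picture is of the moment at which its call begins: read the wrist's pose just before it. calibration takes no time and is no camera call.
- robot.hand_in(): hands the job in; it is judged then, once.
The state is a dict: "time": time; "q": joint angles; "joint_velocities": joint speeds; "joint_torque": joint torques, N m; "position": TCP position; "tool_rot": TCP orientation; "ft_force": force on the tool from outside, world axes, zero at the start; "moment": the same for the moment, N m; "grip_width": finger opening in m; "grip_force": force on a finger pad.
Only numpy, scipy, OpenCV 4.12 (cv2) and the standard library are available. Lean on these libraries where they do the work, as an engineer would, in place of code of your own. Each camera call takes 0.05 s, during which the arm holds its last target. There are 200 camera calls.

## Working session

There is one attempt and no reset: what is moved stays moved. The work goes in short steps, Python scripts to look and compute and a tool call to move; the robot and the scene stay as the last step left them, time stands still between calls to the robot, and variables do not carry over. Pictures are saved under pics/ and viewed, at most 10 in all, crops included, and the job is handed in when it is done.

Besides the shell and the picture viewer there is one more tool, called after ">>>" by a JSON object that holds its "op" and its "data", one argument or row to a line. jog_arm: Moves the arm, as the interface text tells. Shifts and turns lie within -1 to 1; 1 stands for 4 cm of shift or 4 degrees of turn. Its arguments: {"type":"object","properties":{"motion":{"type":"array","items":{"type":"number"}},"grip_force":{"type":"number"}},"required":["motion"]}

```bash
mkdir -p pics; ls; python3 - <<'E'
from rig import robot
import cv2
for n in("top","side"): cv2.imwrite(f"pics/{n}0.png",robot.camera(n))
o=robot.get_obs();print(o,robot.tip_reach)
for n in("top","side","wrist"): print(robot.calibration(n))
E
```

```text
pics
{'time': 0.1, 'q': array([-1.41750014e+00,  5.28401056e-01,  1.43377271e+00, -1.80937365e-05,
        1.18141846e+00, -1.78474391e-01]), 'joint_velocities': array([ 0.00035426, -0.00028054, -0.00164055,  0.00082273,  0.00083482,
        0.00117091]), 'joint_torque': array([ 1.52462794e-04, -4.40984952e+01, -1.77151448e+01,  6.34144549e-02,
        5.34250389e-02, -5.97988151e-05]), 'position': array([ 0.20351167, -0.59025616,  0.23265283]), 'tool_rot': array([ 9.86271496e-01,  1.65128846e-01,  4.22048887e-06, -9.99810714e-04]), 'ft_force': array([-0.44100648, -0.0180193 , -0.20650713]), 'moment': array([-0.0225925 ,  0.06531794, -0.00841853]), 'grip_force': 0.0, 'grip_width': 0.08706844751556948} 0.011
{'fx': 441.4363029925102, 'fy': 441.4363029925102, 'cx': 258.69059819156325, 'cy': 187.47626399864382, 'dist_coeffs': array([-0.17088687,  0.        ,  0.        ,  0.        ,  0.        ]), 'R': array([[ 0.01128055, -0.99975971, -0.01879569],
       [-0.99843244, -0.01023105, -0.05502708],
       [ 0.05482155,  0.01938697, -0.99830794]]), 't': array([0.01227474, 0.61468463, 0.95
[... 250 characters left out ...]
],
       [-0.28803016, -0.59735461, -0.74846917],
       [ 0.31103665,  0.6808587 , -0.66308946]]), 't': array([-0.55431378,  0.23256823,  0.7014644 ])}
{'fx': 338.0652997675581, 'fy': 338.0652997675581, 'cx': 252.6830710551598, 'cy': 186.82677968555146, 'dist_coeffs': array([-0.02126834,  0.        ,  0.        ,  0.        ,  0.        ]), 'T_tool_cam': array([[-2.00915597e-04, -9.62184056e-01, -2.72400077e-01,
         7.61063973e-02],
       [ 9.99999872e-01, -6.66354941e-05, -5.02202357e-04,
        -5.61076723e-05],
       [ 4.65059587e-04, -2.72400143e-01,  9.62183946e-01,
        -1.52452214e-01],
       [ 0.00000000e+00,  0.00000000e+00,  0.00000000e+00,
         1.00000000e+00]])}
```

View pics/top0.png

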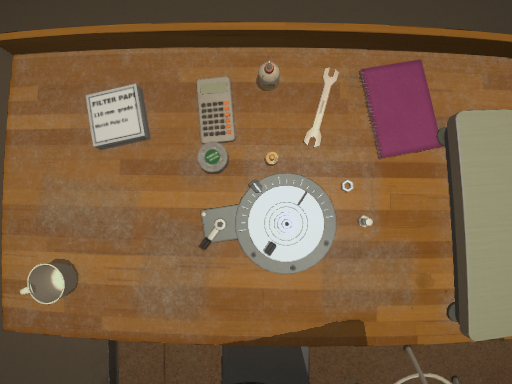

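View pics/side0.png

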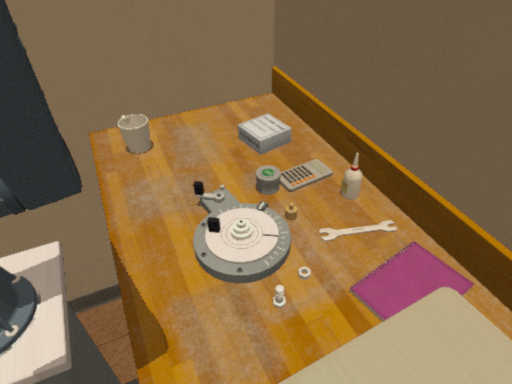

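The top view shows the dial centred near (286,223), the index line near (303,198), the dial tab near (270,248), the pointer near (256,187) and the lever tab near (208,241).

```bash
cat >h.py <<'E'
import numpy as np,cv2
from scipy.spatial.transform import Rotation as Ro
from rig import robot
def rays(name,px,obs=None):
    c=robot.calibration(name);K=np.array([[c['fx'],0,c['cx']],[0,c['fy'],c['cy']],[0,0,1]])
    n=cv2.undistortPoints(np.float64(px).reshape(-1,1,2),K,c['dist_coeffs'])[:,0]
    d=np.c_[n,np.ones(len(n))]
    if name=='wrist':
        T=c['T_tool_cam'];R=Ro.from_quat(obs['tool_rot']).as_matrix()
        return R@T[:3,3]+obs['position'],d@T[:3,:3].T@R.T
    return -c['R'].T@c['t'],d@c['R']
def onz(name,px,z,obs=None):
    o,d=rays(name,px,obs); return o+d*((z-o[2])/d[:,2])[:,None]
def project(name,X,obs=None):
    c=robot.calibration(name);K=np.array([[c['fx'],0,c['cx']],[0,c['fy'],c['cy']],[0,0,1]])
    X=np.float64(X).reshape(-1,3)
    if name=='wrist':
        T=c['T_tool_cam'];R=Ro.from_quat(obs['tool_rot']).as_matrix()
        X=((X-obs['position'])@R-T[:3,3])@T[:3,:3]
    else: X=X@c['R'].T+c['t']
    return cv2.projectPoints(X,np.zeros(3),np.zeros(3),K,c['dist_coeffs'])[0][:,0]
E
python3 - <<'E'
from h import *
im=cv2.imread('pics/top0.png')
hsv=cv2.cvtColor(im,cv2.COLOR_BGR2HSV)
# grey, non-brown base: outer disc
m=((hsv[...,2]>170)&(hsv[...,1]<60)).astype(np.uint8)
m[:,:225]=0;m[:,345:]=0;m[:165]=0;m[285:]=0
m=cv2.morphologyEx(m,cv2.MORPH_OPEN,np.ones((3,3)))
c=max(cv2.findContours(m,0,1)[0],key=cv2.contourArea)
h=cv2.convexHull(c)[:,0]
P=onz('top',h,.038)
A=np.c_[2*P[:,:2],np.ones(len(P))];s=np.linalg.lstsq(A,(P[:,:2]**2).sum(1),rcond=None)[0]
r=np.sqrt(s[2]+s[0]**2+s[1]**2);print('dial',s[:2],r)
for n,p,z in(('idx0',(298,206),.038),('idx1',(306,193),.038),('tab',(270,248),.074),('ptr',(256,187),.038),('levtab',(208,241),.074),('pivot',(220,225),.038),('tin',(212,157),.052),('weight',(272,158),.044)):
    X=onz('top',[p],z)[0];d=X[:2]-s[:2];print(n,X.round(3),np.hypot(*d).round(3),np.arctan2(d[1],d[0]).round(3))
cv2.imwrite('pics/topz.png',cv2.resize(im[165:285,190:345],None,fx=5,fy=5,interpolation=cv2.INTER_CUBIC))
E
```

```text
dial [ 0.53735381 -0.04018305] 0.08151605675801332
idx0 [ 0.574 -0.066  0.038] 0.045 -0.612
idx1 [ 0.603 -0.083  0.038] 0.078 -0.584
tab [ 0.487 -0.007  0.074] 0.06 2.558
ptr [0.614 0.024 0.038] 0.1 0.697
levtab [0.499 0.121 0.074] 0.166 1.801
pivot [0.532 0.101 0.038] 0.141 1.61
tin [0.677 0.119 0.052] 0.211 0.851
weight [ 0.677 -0.009  0.044] 0.143 0.217
```

View pics/topz.png

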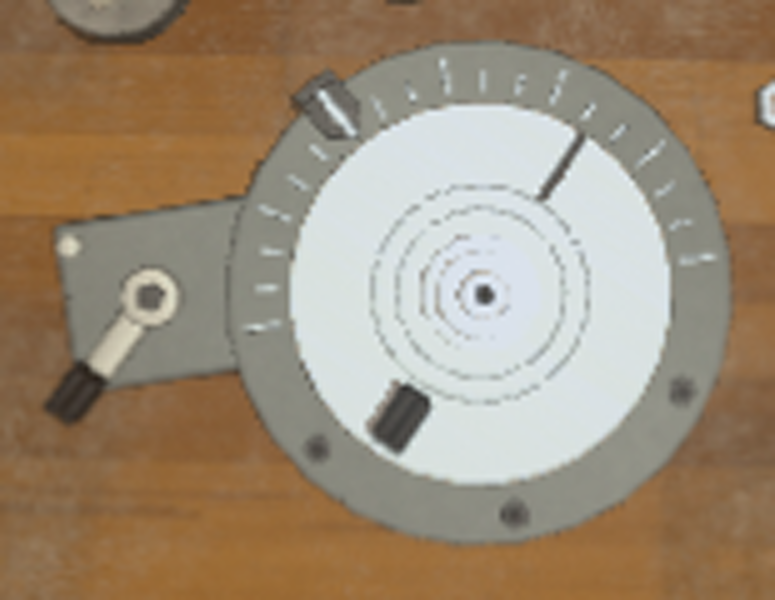

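>>> {"op": "jog_arm", "data": {
  "motion": [1,-1,0,0,0,0,1,1,-1,0,0,0,0,1,1,-1,0,0,0,0,1,1,-1,0,0,0,0,1,1,-1,0,0,0,0,1,1,-1,0,0,0,0,1,1,-1,0,0,0,0,1,1,-1,0,0,0,0,1,1,-1,0,0,0,0,1,1,-1,0,0,0,0,1,1,-1,0,0,0,0,1,1,-1,0,0,0,0,1],
  "grip_force": 10
}}

```text
time: 1.6
position: [0.5015, 0.0211, 0.2334]
tool_rot: [0.986, 0.165, -0.0, 0.0]
ft_force: [0.3, -0.7, -0.0]
grip_width: 0.0003
grip_force: 0.0
```

>>> {"op": "jog_arm", "data": {
  "motion": [0,0,0,0,0,1,1,0,0,0,0,0,1,1,0,0,0,0,0,1,1,0,0,0,0,0,1,1,0,0,0,0,0,1,1,0,0,0,0,0,1,1,0,0,0,0,0,1,1,0,0,0,0,0,1,1,0,0,0,0,0,1,1,0,0,0,0,0,1,1,0,0,0,0,0,1,1,0,0,0,0,0,1,1]
}}

```text
time: 3.1
position: [0.5007, 0.0194, 0.2332]
tool_rot: [0.968, -0.251, -0.001, 0.0]
ft_force: [0.3, -0.3, -0.1]
grip_width: 0.0005
grip_force: 0.0
```

>>> {"op": "jog_arm", "data": {
  "motion": [0,0,0,0,0,1,1,0,0,0,0,0,0.2,1,0,0,0,0,0,0,1]
}}

```text
time: 3.48
position: [0.5009, 0.0193, 0.2334]
tool_rot: [0.957, -0.29, -0.0, 0.0]
ft_force: [-0.2, -0.5, -0.1]
grip_width: 0.0007
grip_force: 0.0
```

```bash
python3 - <<'E'
from h import *
o=robot.get_obs();im=robot.camera('wrist');cv2.imwrite('pics/w1.png',im)
np.save('w1.npy',{k:o[k] for k in('position','tool_rot')},allow_pickle=True)
R=Ro.from_quat(o['tool_rot']).as_matrix();print(o['time'],o['position'],np.arctan2(R[1,0],R[0,0]),R[:,2],o['grip_width'],o['ft_force'])
E
```

```text
3.475 [0.5009369  0.01931788 0.23339489] -0.5889792886272625 [-3.94965198e-04  9.16194225e-05 -9.99999918e-01] 0.0006623332142533503 [-0.20542928 -0.46227472 -0.05318999]
```

View pics/w1.png

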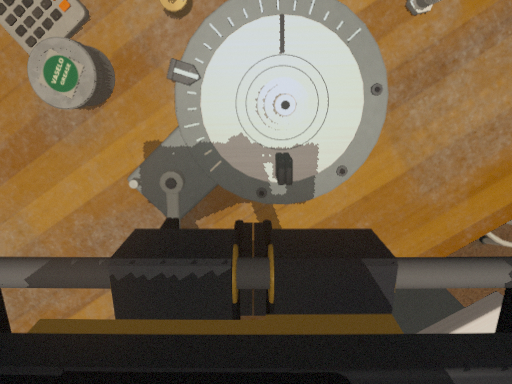

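Wrist view: index line from (282,15) to (282,53), pointer tip (200,76), pivot (171,183), dial tab top (285,160). The fingers are shut at (253,270).

```bash
python3 - <<'E'
from h import *
o=np.load('w1.npy',allow_pickle=True).item();im=cv2.imread('pics/w1.png');hsv=cv2.cvtColor(im,cv2.COLOR_BGR2HSV)
m=((hsv[...,2]>185)&(hsv[...,1]<60)).astype(np.uint8);m[:,:195]=0;m[:,372:]=0;m[200:]=0
m=cv2.morphologyEx(m,cv2.MORPH_OPEN,np.ones((3,3)))
c=max(cv2.findContours(m,0,1)[0],key=cv2.contourArea);h=c[:,0]
P=onz('wrist',h,.038,o)[:,:2]
s=np.array([.537,-.040]);
for t in(.02,.008,.004,.002,.002):
    k=abs(np.hypot(*(P-s).T)-.082)<t;Q=P[k]
    A=np.c_[2*Q,np.ones(len(Q))];u=np.linalg.lstsq(A,(Q**2).sum(1),rcond=None)[0];s=u[:2]
print('C',s,np.sqrt(u[2]+s@s),k.sum())
for n,p,z in(('i0',(282,15),.038),('i1',(282,53),.038),('ptip',(200,76),.038),('pback',(174,68),.038),('tab',(285,161),.074),('pivot',(171,183),.038),('hub',(285,105),.073)):
    X=onz('wrist',[p],z,o)[0];d=X[:2]-s;print(n,X.round(4),np.hypot(*d).round(4),np.arctan2(d[1],d[0]).round(4))
E
```

```text
C [ 0.53856837 -0.03920298] 0.08116905649685212 353
i0 [ 0.6065 -0.0828  0.038 ] 0.0808 -0.5707
i1 [ 0.5782 -0.0648  0.038 ] 0.0472 -0.5732
ptip [0.605  0.0135 0.038 ] 0.0848 0.67
pback [0.6252 0.0301 0.038 ] 0.111 0.6748
tab [ 0.4949 -0.0116  0.074 ] 0.0516 2.5774
pivot [0.5343 0.1034 0.038 ] 0.1427 1.6004
hub [ 0.5382 -0.039   0.073 ] 0.0004 2.7373
```

>>> {"op": "jog_arm", "data": {
  "motion": [0,-0.15,0.8,0,0,0,1,0,0,0.9,0,0,0,1,0,0,0.9,0,0,0,1,0,0,0.9,0,0,0,1,0,0,0.6,0,0,0,1,0,0,0.26,0,0,0,1,0,0,0,0,0,0,1,0,0,0,0,0,0,1]
}}

```text
time: 4.53
position: [0.5052, 0.0242, 0.06]
tool_rot: [0.957, -0.291, 0.001, -0.0]
ft_force: [0.4, 0.1, 1.0]
grip_width: 0.0006
grip_force: 0.0
```

```bash
python3 - <<'E'
from h import *
cv2.imwrite('pics/s2.png',cv2.resize(robot.camera('side')[130:310,140:340],None,fx=3,fy=3))
E
```

```text
(no output)
```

View pics/s2.png

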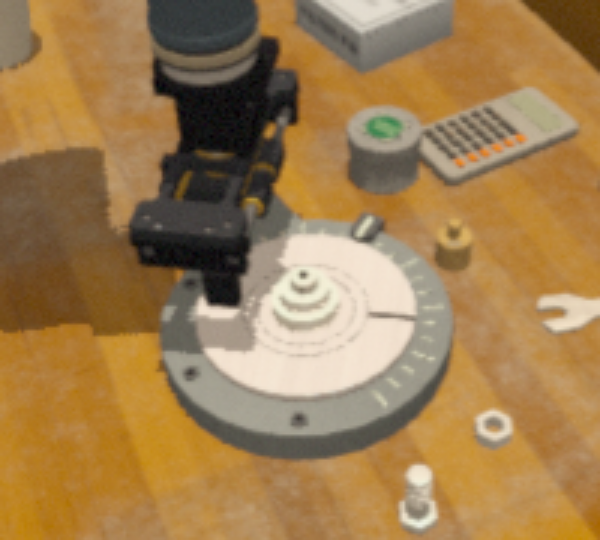

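The side crop shows the fingers down behind the tab at (225,285), clear of the pulley. Now I push.

>>> {"op": "jog_arm", "data": {
  "motion": [0,0.15,0,0,0,0,1,0,0.1,0,0,0,0,1,0,0.06,0,0,0,0,1,-0.035,0.113,0,0,0,-1,1,-0.035,0.113,0,0,0,-1,1,-0.035,0.113,0,0,0,-1,1,-0.035,0.113,0,0,0,-1,1,-0.035,0.113,0,0,0,-1,1,0,0,0,0,0,0,1]
}}

```text
time: 5.7
position: [0.4815, -0.0035, 0.0592]
tool_rot: [0.993, -0.121, 0.0, -0.0]
ft_force: [-0.1, 0.9, 0.9]
grip_width: 0.0008
grip_force: 0.1
```

```bash
cat >>h.py <<'E'
C=np.array([.5386,-.0392])
def toolpos():
    o=robot.get_obs();R=Ro.from_quat(o['tool_rot']).as_matrix();yaw=np.arctan2(R[1,0],R[0,0])
    p=R.T@np.r_[o['position'][:2]-C,0]
    print('t',o['time'],'pos',o['position'].round(4),'yaw',yaw.round(4),'rel C in tool',p.round(4),'F',o['ft_force'].round(1)); return o
def dialtop():
    im=robot.camera('top');h=cv2.cvtColor(im,cv2.COLOR_BGR2GRAY).astype(np.float32)
    # dark line in ring r .05...0.078
    a=np.arange(-1.4,1.6,.005);r=np.arange(.052,.077,.002)
    X=np.stack([C[0]+np.outer(r,np.cos(a))-.0012,C[1]+np.outer(r,np.sin(a))-.001,np.full((len(r),len(a)),.038)],-1)
    px=project('top',X.reshape(-1,3)).astype(np.float32)
    v=cv2.remap(h,px[:,0].reshape(len(r),-1),px[:,1].reshape(len(r),-1),1).mean(0)
    w=np.clip(np.median(v)-v-25,0,None);i=w.argmax();k=slice(max(i-12,0),i+13)
    print('index angle(top)',(a[k]*w[k]).sum()/w[k].sum(),'contrast',w[i]); return im
E
python3 -c "
from h import *
toolpos();dialtop()"
```

```text
t 5.7 pos [ 0.4815 -0.0035  0.0592] yaw -0.2421 rel C in tool [-0.064 -0.021 -0.   ] F [-0.1  0.9  0.9]
index angle(top) -0.3038797069168697 contrast 101.33041
```

>>> {"op": "jog_arm", "data": {
  "motion": [-0.035,0.113,0,0,0,-1,1,-0.035,0.113,0,0,0,-1,1,-0.035,0.113,0,0,0,-1,1,-0.035,0.113,0,0,0,-1,1,-0.035,0.113,0,0,0,-1,1,-0.035,0.113,0,0,0,-1,1,-0.035,0.113,0,0,0,-1,1,-0.035,0.113,0,0,0,-1,1,-0.035,0.113,0,0,0,-1,1,-0.035,0.113,0,0,0,-1,1,-0.035,0.113,0,0,0,-1,1,0,0,0,0,0,0,1]
}}

```text
time: 7.25
position: [0.4718, -0.0531, 0.0591]
tool_rot: [0.966, 0.26, -0.0, -0.0]
ft_force: [0.1, 0.1, -0.0]
grip_width: 0.0007
grip_force: 0.2
```

```bash
python3 -c "
from h import *
toolpos();dialtop()"
```

```text
t 7.25 pos [ 0.4718 -0.0531  0.0591] yaw 0.5253 rel C in tool [-0.0648 -0.0214  0.    ] F [ 0.1  0.1 -0. ]
index angle(top) 0.4721672846642888 contrast 100.6633
```

>>> {"op": "jog_arm", "data": {
  "motion": [-0.035,0.113,0,0,0,-1,1,-0.035,0.113,0,0,0,-1,1,0,0,0,0,0,0,1,0,-0.25,0,0,0,0,1,0,0,-1,0,0,0,1,0,0,-1,0,0,0,1,0,0,-1,0,0,0,1,0,0,-1,0,0,0,1,0,0,0,0,0,0,1,0,0,0,0,0,0,1]
}}

```text
time: 8.55
position: [0.4669, -0.0537, 0.2185]
tool_rot: [0.945, 0.327, -0.001, -0.0]
ft_force: [-0.3, 0.4, -0.1]
grip_width: 0.0006
grip_force: 0.0
```

```bash
python3 - <<'E'
from h import *
dialtop();o=toolpos();im=robot.camera('wrist');cv2.imwrite('pics/w2.png',im)
np.save('w2.npy',{k:o[k] for k in('position','tool_rot')},allow_pickle=True)
E
```

```text
index angle(top) 0.605922065848981 contrast 100.99297
t 8.6 pos [ 0.4667 -0.0537  0.218 ] yaw 0.6667 rel C in tool [-0.0655 -0.033   0.0002] F [-0.5  0.7 -0.6]
```

View pics/w2.png

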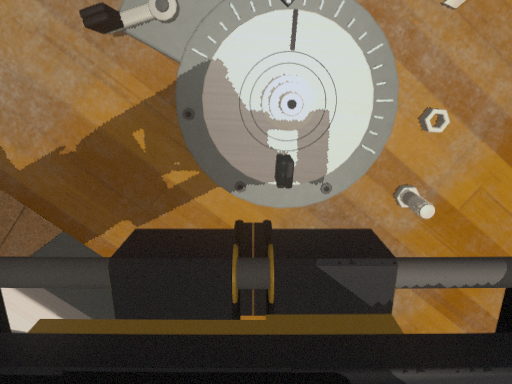

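The second wrist view shows the index line from (294,12) to (293,49), nearly lined up, with the pointer tip at about (289,5) cut off by the image edge. The lever tab is at (100,17) and the pivot at (163,9).

```bash
cat >>h.py <<'E'
def measure(im,o,cut,ptip):
    hsv=cv2.cvtColor(im,cv2.COLOR_BGR2HSV)
    m=((hsv[...,2]>185)&(hsv[...,1]<60)).astype(np.uint8);m[250:]=0
    m=cv2.morphologyEx(m,cv2.MORPH_OPEN,np.ones((3,3)))
    c=max(cv2.findContours(m,0,1)[0],key=cv2.contourArea);P=onz('wrist',c[:,0],.038,o)[:,:2];s=C.copy()
    for t in(.008,.004,.002,.002):
        Q=P[abs(np.hypot(*(P-s).T)-.0815)<t]
        u=np.linalg.lstsq(np.c_[2*Q,np.ones(len(Q))],(Q**2).sum(1),rcond=None)[0];s=u[:2]
    print('C',s.round(4),'r',np.sqrt(u[2]+s@s).round(4),len(Q))
    g=cv2.cvtColor(im,cv2.COLOR_BGR2GRAY).astype(float)
    r0,r1,c0,c1=cut
    pts=[]
    for r in range(r0,r1):
        w=np.clip(150-g[r,c0:c1],0,None)
        if w.sum()>0: pts.append(((w*np.arange(c0,c1)).sum()/w.sum(),r))
    X=onz('wrist',pts,.038,o)[:,:2];d=X.mean(0)-s;v=X[0]-X[-1]
    print('index',np.arctan2(d[1],d[0]).round(4),'line dir',np.arctan2(v[1],v[0]).round(4))
    for p in ptip:
        d=onz('wrist',[p],.038,o)[0,:2]-s;print('ptr',p,np.hypot(*d).round(4),np.arctan2(d[1],d[0]).round(4))
E
python3 - <<'E'
from h import *
o=np.load('w2.npy',allow_pickle=True).item();measure(cv2.imread('pics/w2.png'),o,(16,46,284,304),[(289,6),(286,1)])
o=np.load('w1.npy',allow_pickle=True).item();im=cv2.imread('pics/w1.png');measure(im,o,(18,50,272,292),[(200,76)])
a=cv2.resize(im[40:110,150:230],None,fx=7,fy=7,interpolation=2)
b=cv2.resize(cv2.imread('pics/w2.png')[0:70,255:325],None,fx=7,fy=7,interpolation=2)
cv2.imwrite('pics/z.png',np.hstack([a[:490],b]))
E
```

```text
C [ 0.5387 -0.0391] r 0.0811 286
index 0.6063 line dir 0.6136
ptr (289, 6) 0.0838 0.6766
ptr (286, 1) 0.0879 0.7077
C [ 0.5383 -0.0409] r 0.0811 355
index -0.5664 line dir -0.5665
ptr (200, 76) 0.0848 0.6701
```

View pics/z.png

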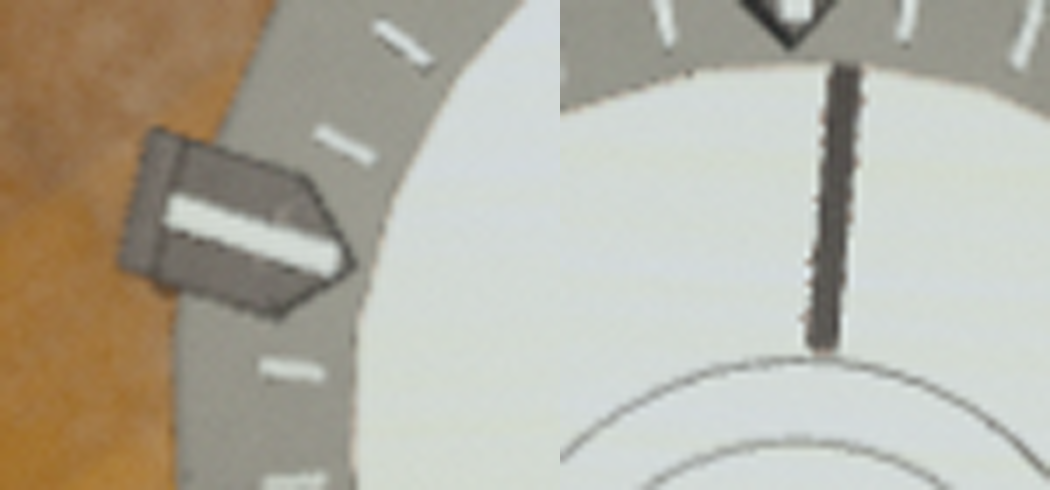

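>>> {"op": "jog_arm", "data": {
  "motion": [0,0,1,0,0,0,1,0,0,1,0,0,0,1,0,0,1,0,0,0,1,0,0,1,0,0,0,1,0,0,0,0,0,0,1,0,0.15,0,0,0,0,1,0,0.1,0,0,0,0,1,-0.017,0.056,0,0,0,-0.5,1,-0.017,0.056,0,0,0,-0.5,1,0,0,0,0,0,0,1]
}}

```text
time: 9.9
position: [0.4766, -0.0668, 0.0604]
tool_rot: [0.933, 0.36, 0.001, 0.001]
ft_force: [-0.3, 1.0, -0.1]
grip_width: 0.0003
grip_force: 0.5
```

```bash
python3 - <<'E'
from h import *
dialtop();o=toolpos()
E
```

```text
index angle(top) 0.6782864074241847 contrast 105.28415
t 9.95 pos [ 0.4766 -0.0668  0.0603] yaw 0.7359 rel C in tool [-0.0645 -0.0212 -0.0001] F [-0.5  0.8  1.1]
```

>>> {"op": "jog_arm", "data": {
  "motion": [0,-0.25,0,0,0,0,1,0,0,-1,0,0,0,1,0,0,-1,0,0,0,1,0,0,-1,0,0,0,1,0,0,-1,0,0,0,1,0.75,0,0,0,0,0,1,0,0,0,0,0,0,1,0,0,0,0,0,0,1]
}}

```text
time: 10.95
position: [0.4902, -0.0387, 0.2186]
tool_rot: [0.933, 0.36, -0.001, -0.0]
ft_force: [-0.2, -0.3, 0.1]
grip_width: 0.0007
grip_force: 0.0
```

```bash
python3 - <<'E'
from h import *
o=toolpos();im=robot.camera('wrist');cv2.imwrite('pics/w3.png',im)
np.save('w3.npy',{k:o[k] for k in('position','tool_rot')},allow_pickle=True)
print(project('wrist',[[C[0]+.084*np.cos(.68),C[1]+.084*np.sin(.68),.038]],o))
cv2.imwrite('pics/w3z.png',np.vstack([cv2.resize(im[:110,200:350],None,fx=5,fy=5,interpolation=2)]))
E
```

```text
t 10.95 pos [ 0.4902 -0.0387  0.2186] yaw 0.7374 rel C in tool [-0.0354 -0.0329  0.0001] F [-0.2 -0.3  0.1]
[[293.7468003   42.17878796]]
```

View pics/w3z.png

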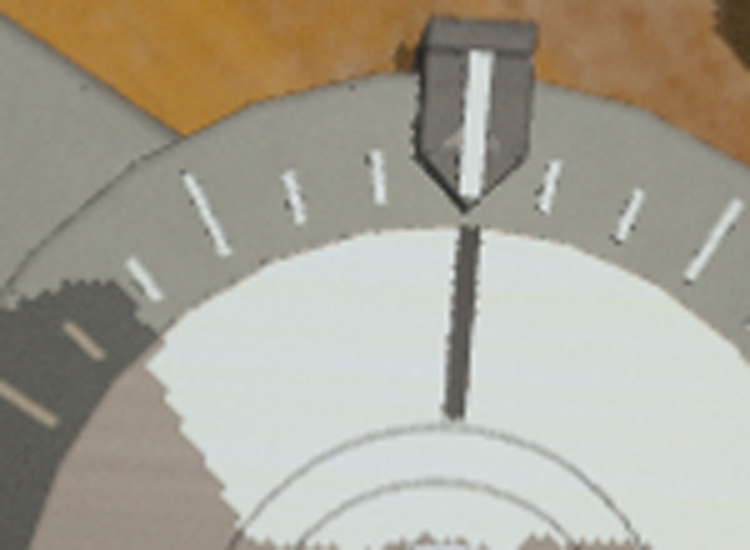

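The index line, (455,418)→(468,228) in the crop, runs on into the pointer's white line, (480,52)→(470,195). They look lined up, so I'll check that numerically and locate the lever.

```bash
python3 - <<'E'
from h import *
o=np.load('w3.npy',allow_pickle=True).item();im=cv2.imread('pics/w3.png');g=cv2.cvtColor(im,cv2.COLOR_BGR2GRAY).astype(float)
measure(im,o,(50,80,284,300),[(293.3,42)])
p=[]
for r in range(13,37):
    w=np.clip(g[r,286:302]-170,0,None);p.append(((w*np.arange(286,302)).sum()/w.sum(),r))
X=onz('wrist',p,.038,o)[:,:2]
for Y in (X[:12].mean(0),X[12:].mean(0)): print('white line',np.hypot(*(Y-C)),np.arctan2(Y[1]-C[1],Y[0]-C[0]))
o=np.load('w2.npy',allow_pickle=True).item()
for n,q,z in(('piv',(163,9),.042),('arm',(125,19),.042),('tabtop',(97,17),.074)):
    print(n,onz('wrist',[q],z,o)[0])
o=np.load('w1.npy',allow_pickle=True).item()
for n,q,z in(('piv',(171,183),.042),('arm',(173,213),.042)):
    print(n,onz('wrist',[q],z,o)[0])
for n,q,z in(('piv',(190+150/5,165+297/5),.042),('tabtop',(190+75/5,165+393/5),.074),('tabfoot?',(190+85/5,165+385/5),.056)): print(n,onz('top',[q],z)[0])
E
```

```text
C [ 0.5387 -0.0393] r 0.081 283
index 0.6817 line dir 0.6841
ptr (293.3, 42) 0.0841 0.6865
white line 0.10393970505118094 0.6854606904756337
white line 0.09389598689164266 0.6855251332807911
piv [0.53262262 0.09913244 0.042     ]
arm [0.50502478 0.12143334 0.042     ]
tabtop [0.49455835 0.12766806 0.074     ]
piv [0.53434049 0.10018266 0.042     ]
arm [0.50640522 0.11892457 0.042     ]
piv [0.53321635 0.10027022 0.042     ]
tabtop [0.49400247 0.12753443 0.074     ]
tabfoot? [0.49612114 0.12584693 0.056     ]
```

The dial is within 0.005 rad of the pointer. Next is the lever, with the tool turned so its +x side pushes the tab.

>>> {"op": "jog_arm", "data": {
  "motion": [0.71,-0.99,0,0,0,0,1,0.71,-0.99,0,0,0,0,1,0.71,-0.99,0,0,0,0,1,0,0,0,0,0,-1,1,0,0,0,0,0,-1,1,0,0,0,0,0,-1,1,0,0,0,0,0,0,1]
}}

```text
time: 11.88
position: [0.474, 0.1058, 0.2186]
tool_rot: [0.89, 0.455, -0.001, -0.0]
ft_force: [0.2, -0.2, -0.0]
grip_width: 0.0006
grip_force: 0.0
```

```bash
cat >>h.py <<'E'
PV=np.array([.534,.101])
def levpos():
    o=robot.get_obs();R=Ro.from_quat(o['tool_rot']).as_matrix();yaw=np.arctan2(R[1,0],R[0,0])
    p=R.T@np.r_[o['position'][:2]-PV,0]
    print('t',o['time'],'pos',o['position'].round(4),'yaw',yaw.round(4),'rel P in tool',p.round(4),'F',o['ft_force'].round(1)); return o
E
python3 - <<'E'
from h import *
o=levpos();im=robot.camera('wrist');cv2.imwrite('pics/w4.png',im)
E
```

```text
t 11.875 pos [0.474  0.1058 0.2186] yaw 0.9448 rel P in tool [-0.0313 -0.0515  0.0001] F [ 0.2 -0.2 -0. ]
```

View pics/w4.png

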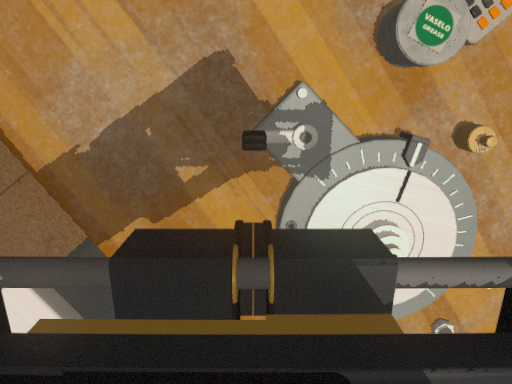

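The lever tab at (254,140) lies straight ahead of the fingers (+x) and the arm runs across to the pivot at (304,137), as computed. Descend and push.

>>> {"op": "jog_arm", "data": {
  "motion": [0,0,1,0,0,0,1,0,0,1,0,0,0,1,0,0,1,0,0,0,1,0,0,0.95,0,0,0,1,0,0,0,0,0,0,1,0.2,0,0,0,0,0,1,0.15,0,0,0,0,0,1,0.094,-0.026,0,0,0,1,1,0.094,-0.026,0,0,0,1,1,0.094,-0.026,0,0,0,1,1,0.094,-0.026,0,0,0,1,1,0,0,0,0,0,0,1]
}}

```text
time: 13.42
position: [0.4908, 0.1319, 0.0625]
tool_rot: [0.945, 0.328, 0.001, 0.0]
ft_force: [0.3, 0.6, -0.2]
grip_width: 0.0005
grip_force: 0.3
```

```bash
python3 -c "
from h import *
levpos();dialtop()"
```

```text
t 13.425 pos [0.4908 0.1319 0.0625] yaw 0.6682 rel P in tool [-0.0148 -0.051  -0.0001] F [ 0.3  0.6 -0.2]
index angle(top) 0.6783647681829316 contrast 103.65222
```

>>> {"op": "jog_arm", "data": {
  "motion": [0.094,-0.026,0,0,0,1,1,0.094,-0.026,0,0,0,1,1,0.094,-0.026,0,0,0,1,1,0.094,-0.026,0,0,0,1,1,0.094,-0.026,0,0,0,1,1,0.094,-0.026,0,0,0,1,1,0.094,-0.026,0,0,0,1,1,0.094,-0.026,0,0,0,1,1,0.094,-0.026,0,0,0,1,1,0,0,0,0,0,0,1]
}}

```text
time: 14.72
position: [0.5167, 0.1527, 0.0615]
tool_rot: [1.0, 0.02, -0.0, 0.0]
ft_force: [-3.0, -1.3, 0.6]
grip_width: 0.0004
grip_force: 0.9
```

```bash
python3 -c "
from h import *
levpos();dialtop()"
```

```text
t 14.725 pos [0.5167 0.1527 0.0615] yaw 0.0403 rel P in tool [-0.0152 -0.0524  0.    ] F [-3.  -1.3  0.6]
index angle(top) 0.6783330491141604 contrast 103.54619
```

>>> {"op": "jog_arm", "data": {
  "motion": [0.094,-0.026,0,0,0,1,1,0.094,-0.026,0,0,0,1,1,0.094,-0.026,0,0,0,1,1,0.094,-0.026,0,0,0,1,1,0.094,-0.026,0,0,0,1,1,0.094,-0.026,0,0,0,1,1,0,0,0,0,0,0,1]
}}

```text
time: 15.65
position: [0.539, 0.1558, 0.0611]
tool_rot: [0.982, -0.188, -0.001, 0.0]
ft_force: [-3.6, 0.5, 1.6]
grip_width: 0.0002
grip_force: 1.5
```

>>> {"op": "jog_arm", "data": {
  "motion": [0.047,-0.013,0,0,0,0.5,1,0.047,-0.013,0,0,0,0.5,1,0,0,0,0,0,0,1]
}}

```text
time: 16.02
position: [0.5399, 0.1563, 0.061]
tool_rot: [0.975, -0.223, -0.004, 0.0]
ft_force: [-8.8, 3.3, 5.2]
grip_width: 0.0003
grip_force: 4.5
```

```bash
python3 -c "
from h import *
levpos();dialtop()"
```

```text
t 16.025 pos [0.5399 0.1563 0.061 ] yaw -0.4499 rel P in tool [-0.0187 -0.0523  0.    ] F [-8.8  3.3  5.2]
index angle(top) 0.6782666870246943 contrast 103.79988
```

>>> {"op": "jog_arm", "data": {
  "motion": [0.06,0,0,0,0,0,1,0.06,0,0,0,0,0,1,0,0,0,0,0,0,1]
}}

```text
time: 16.45
position: [0.5401, 0.1561, 0.061]
tool_rot: [0.975, -0.223, -0.008, 0.0]
ft_force: [-15.1, 9.0, 10.7]
grip_width: 0.0007
grip_force: 8.9
```

>>> {"op": "jog_arm", "data": {
  "motion": [-0.2,0,0,0,0,0,1,-0.4,0,0,0,0,0,1,0,0,-1,0,0,0,1,0,0,-1,0,0,0,1,0,0,-1,0,0,0,1,0,0,-1,0,0,0,1,-0.5,0,0,0,0,0,1,0,0,0,0,0,0,1,0,0,0,0,0,0,1]
}}

```text
time: 17.58
position: [0.5082, 0.1723, 0.22]
tool_rot: [0.975, -0.223, -0.001, 0.0]
ft_force: [0.1, -0.6, 0.7]
grip_width: 0.0006
grip_force: 0.0
```

```bash
python3 - <<'E'
from h import *
o=levpos();im=dialtop();w=robot.camera('wrist');cv2.imwrite('pics/w5.png',w)
np.save('w5.npy',{k:o[k] for k in('position','tool_rot')},allow_pickle=True)
E
```

```text
t 17.575 pos [0.5082 0.1723 0.22  ] yaw -0.4496 rel P in tool [-0.0543 -0.053   0.    ] F [ 0.1 -0.6  0.7]
index angle(top) 0.678356231336567 contrast 103.29816
```

View pics/w5.png

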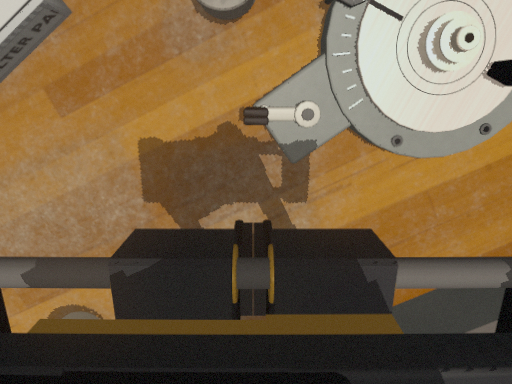

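The lever arm (257,116)→(307,114) lies at about 1.12 rad in the world frame, against 1.13 for the locked stop. It pushed firmly against that stop, and the dial has not moved. Handing in.

```bash
python3 -c "
from rig import robot
print(robot.hand_in())"
```

```text
the job is handed in; nothing more can be done
None
```

The dial is lined up with the pointer to within about 0.005 rad (0.3°), the lock lever is against its locked stop, nothing else was touched, and the job was handed in at about 17.6 s.

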